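# Release the outlet key that was left on

### The job

The unplugged bench power box is about to be plugged in again, so all four of its outlet keys must be up (off). The four keys are identical, and one of them is still latched down: find it by tapping the keys lightly with the fingertips, press it fully down and let it spring all the way up. Do not push any other key down as far as its catch, leave the small things around the box where they lie, and pick nothing up.

Things in the scene. Friction and masses are not known exactly. Their poses are not given: they have to be found in the camera images.
- power_box: Grey steel power box, fixed to the table: 150 mm along its x, 280 along y (316 over the screw ears), 58 high. Origin: centre of its underside, on the table top; z up; its -x side faces the robot. Four round sockets in the rear half; in front, on a black deck 58 mm high, four white keys in a row: centres at x = -40 mm, y = +90, +30, -30, -90 mm, each in a low grey frame (3 mm).
- key_1 (a point): Centre of the top of the first key from the left (y = +90 mm on the box) when that key is up, 72 mm above the table; a fixed point of the box, it does not show the key's state. White flat cap, 32 mm along x, 24 along y, alike for all four. The rules call the caps key_a_cap to key_d_cap, in another order each time.
- key_2 (a point): As key_1, for the second key from the left (y = +30 mm). All four keys slide straight down on a spring; stop 9.5 mm below the up position (about 12 N). An up key yields from 2 N at 1 N per mm and catches about 7 mm down. The latched key's top is about 4 mm lower (68 mm) and hardly yields below 5 N; pushed on to at least 7.5 mm below up and let go, it springs up; pushed so again, it would latch.
- key_3 (a point): Centre of the top of the third key from the left (y = -30 mm) when that key is up, 72 mm above the table; a fixed point of the box, it does not show the key's state. White flat cap, 32 mm along x, 24 along y.
- key_4 (a point): Centre of the top of the fourth key from the left (y = -90 mm) when that key is up, 72 mm above the table; a fixed point of the box, it does not show the key's state. White flat cap, 32 mm along x, 24 along y.
- rivet_tin: Bystander: round aluminium tin, 56 mm across, 29 mm high, standing in front of the box; origin at the centre of its underside.
- awl: Bystander: awl with a wooden handle, 111 x 28 x 28 mm, lying in front of the box; origin at the centre of its underside.
- hook: Bystander: brass swivel hook, 82 x 32 x 8 mm, lying in front of the box; origin at the centre of its underside.
- spool: Bystander: spool of pale thread, about 51 mm across and 45 mm high, beside the box's left end; origin at the centre of its underside.
- clip: Bystander: black bulldog clip, 51 x 34 x 43 mm, beside the box's right end; origin at the centre of its underside.

How it is judged:
On the way:
1. the latched key is pressed down past its catch (z of any of key_a_cap, key_b_cap, key_c_cap, key_d_cap in the frame of power_box below 0.0534 m).
At the end, for the whole second after the job is handed in: All four keys are up, none latched: each cap within about 1 mm of its highest position (cap centre 60 mm above the underside of the box when up) (z of each of key_a_cap, key_b_cap, key_c_cap, key_d_cap in the frame of power_box above 0.0588 m); the robot touches nothing.
It fails at once if a key that stood up is pushed down as far as its catch (distance of any of key_a_cap, key_b_cap, key_c_cap, key_d_cap from where it was at the start of the episode above 0.0068 m).
It fails at once if a bystander is shifted or lifted more than 20 mm (distance of any of rivet_tin, awl, hook, spool, clip from where it was at the start of the episode above 0.02 m).
It also fails if it takes over 51 s, if anything falls off the work surface, if the arm or the gripper's body presses on something with over 40 N, if the wrist force passes 120 N, or if a joint passes its speed limit or range.

### The arm

A 7-joint arm with a two-finger parallel gripper is mounted at the origin on the work surface; the furniture and walls round the work are solid. World frame = base frame: x ahead of the robot, y to its left, z up, the work surface at z = 0. Lengths are in m, angles in rad, forces in N, time in s.
With the tool pointing down it reaches from about 0.4 to 0.85 m from the base axis. Payload 10.4 kg.
Tool frame: the origin (TCP) lies between the finger pads; the fingertips stand 19 mm ahead of it and the grasp point (between the pads) is the TCP (manip.tip_reach is the z of the fingertips in the tool frame, in m); z points along the fingers, y is the direction in which the jaws open and shut (so a half turn about z gives the same grasp; the last joint's range is limited). The gripper opens to 85 mm and grips with 20 to 120 N. Pads are 22 mm wide; open, the fingers measure 114 mm over their backs; the gripper's body (76 mm by 85 mm) begins 54 mm behind the grasp point. The pads swing forward as they close: fully open they stand 13 mm farther back than shut.
Start: joints at [1.202, 0.332, -0.065, 1.46, 0.022, 1.35, -0.088], TCP at [0.212, -0.588, 0.25] pointing down, gripper open.
Joint ranges: [-2.6, 2.6], [-0.5, 2.12], [-1.47, 1.34], [0.16, 2.42], [-1.27, 4.41], [0.06, 2.06], [-2.6, 2.6]. Speed limits (rad/s): [2.22, 2.22, 2.79, 2.79, 3.14, 3.14, 3.14].

### API

Orientations are given as a unit quaternion [x, y, z, w].
In Python, from workcell import sensors, cams, manip gives the robot as it stands.
- The arm moves only by the shell command python3 -m jog 'ROWS' [FORCE]. ROWS is JSON, a list of rows, each a list of 3 entries, a list of its own where there are three numbers: the shift along the world's x, y, z in m, then the turn, a rotation vector about the world's x, y, z in rad, then the opening in per cent of the stroke, from 0 (shut) to 100 (fully open). In form: [[[dx, dy, dz], [wx, wy, wz], grip], ...]. A call has 1 to 5 rows; each row shifts and turns the pose as measured when the row begins; what a row does not reach is not made up. A row lasts 1/8 s, in which the tool goes at most 62.5 mm and 10.7 degrees, less where a joint would pass 70% of its speed; a pose out of reach is approached as far as the arm can. A call with a gripper value outside its range is refused whole. The fingers move at their own pace and stop on an object; FORCE is the grip in N (left out, the last holds). Time passes only in rows, so rows that do not move let the fingers close. It gives the time, the measured TCP pose, the force and the opening at its end, in the units of the state.
- sensors.get_obs(): the state, without advancing time (a new reading comes with each control period).
- cams.camera(name): name is "scene" or "top" or "wrist"; returns (picture, depth): 480x640x3 uint8, red, green, blue; 480x640 float32, m along the optical axis (not along the pixel's ray), 0 where there is no reading.
- cams.camera_model(name): a dict with "intrinsics" (3x3 intrinsics, pixels), "k1" (the pictures are not rectified: a ray, as slopes to the right and down, at radius r is drawn at 1 + k1 r^2 times it, then the intrinsics apply), "view" (4x4, takes a point from world to camera coordinates). Camera axes: x right, y down, z forward; pixel columns grow to the right and rows downward; lengths in m; the calibration is good to about 2 mm. A picture is of the moment at which its call begins: read the wrist's pose just before it. camera_model takes no time and is no camera call; for the wrist camera it gives the pose at the moment of the call.
- manip.hand_in(): hands the job in, once; it reports no verdict.
The state is a dict: "clock": time; "joint_pos": joint angles; "joint_velocities": joint speeds; "tau": joint torques, N m; "position": TCP position; "ee_rot": TCP orientation; "ft_force": force on the tool from outside, world axes, zero at the start; "torque": the same for the moment, N m; "grip_width": opening from 0.0 (shut) to 1.0 (fully open).
Only numpy, scipy, OpenCV 4.12 (cv2) and the standard library are available. Lean on these libraries where they do the work, as an engineer would, in place of code of your own. Each camera call takes 0.05 s, during which the arm holds its last target.

## Working session

There is one attempt and no reset: what is moved stays moved. The work goes in short steps, Python scripts to look and compute and a shell command to move; the robot and the scene stay as the last step left them, time stands still between calls to the robot, and variables do not carry over. Pictures are saved under pics/ and viewed, and the job is handed in when it is done.

```bash
ls; mkdir -p pics
python3 - <<'E'
from workcell import sensors,cams,manip
import cv2
o=sensors.get_obs();print(o, manip.tip_reach)
for n in("scene","top"):
    p,d=cams.camera(n);cv2.imwrite(f"pics/{n}0.png",p[:,:,::-1]);m=cams.camera_model(n);print(n,m)
E
```

```text
pics
{'clock': 0.0, 'joint_pos': array([ 1.20239999,  0.33288049, -0.06471396,  1.46093454,  0.02163272,
        1.34988863, -0.08847968]), 'joint_velocities': array([-0.00080586,  0.00090807, -0.00060417, -0.00038997,  0.00033194,
       -0.00034596,  0.00091954]), 'tau': array([-3.23334698e-04, -6.25454092e+01,  4.89147229e-02, -3.91600013e+01,
        1.61978218e-02,  1.00559779e-02,  2.71405042e-05]), 'position': array([ 0.21171997, -0.58768404,  0.24951381]), 'ee_rot': array([ 9.85084768e-01,  1.72068301e-01, -1.66781731e-04, -6.87202756e-04]), 'ft_force': array([0.14471623, 0.08482652, 0.50348806]), 'torque': array([-0.01094353, -0.03799485, -0.04733437]), 'grip_width': 1.0022676473603167} 0.019
scene {'intrinsics': array([[596.79531365,   0.        , 320.03169475],
       [  0.        , 596.79531365, 242.46222586],
       [  0.        ,   0.        ,   1.        ]]), 'k1': 0.0130192712289583, 'view': array([[-0.69620674, -0.7178205 ,  0.00546853,  0.3706633 ],
       [-0.4359798 ,  0.41677577, -0.79763373,  0.3072522 ],
       [ 0.57027869, -0.55770215, -0.60311734,  0.74407261],
       [ 0.        ,  0.        ,  0.        ,  1.        ]])}
top {'intrinsics': array([[465.81299407,   0.        , 325.12722494],
       [  0.        , 465.81299407, 242.50004984],
       [  0.        ,   0.        ,   1.        ]]), 'k1': 0.02559219986003596, 'view': array([[-0.02579445, -0.99965349,  0.00524829, -0.0255365 ],
       [-0.99754148,  0.02539705, -0.06531458,  0.53250803],
       [ 0.06515865, -0.00692014, -0.99785092,  1.02167614],
       [ 0.        ,  0.        ,  0.        ,  1.        ]])}
```

View pics/top0.png

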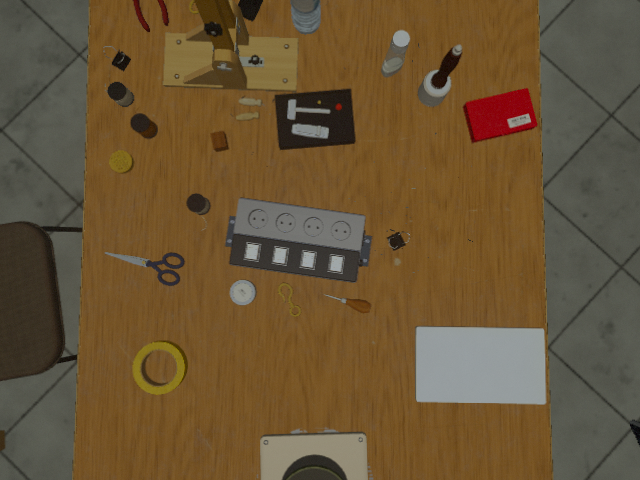

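View pics/scene0.png

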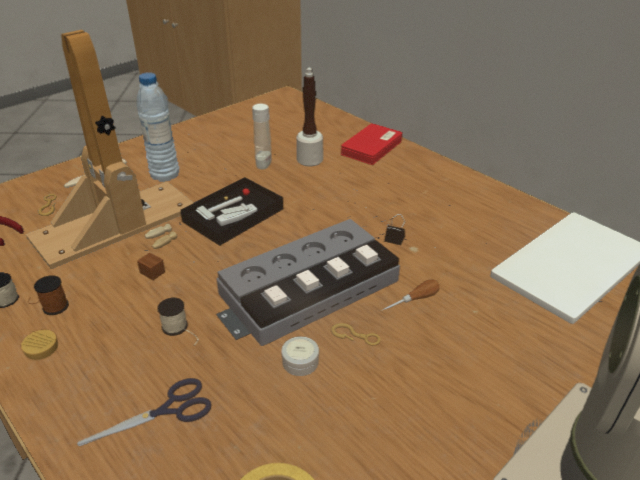

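The top view shows the box with its keys at about (252,251), (280,256), (308,260), (336,264). The tin, hook and awl lie in front of it. Next I measure the keys.

```bash
cat > h.py <<'E'
import numpy as np,cv2
from workcell import sensors,cams,manip
def ray(m,uv,z):
    K=m["intrinsics"];V=m["view"]
    uv=np.array(uv,float).reshape(-1,1,2)
    # r_d = r(1+k1 r^2): opencv model
    s=cv2.undistortPoints(uv,K,np.array([m["k1"],0,0,0.])).reshape(-1,2)
    R=V[:3,:3];c=-R.T@V[:3,3]
    d=np.c_[s,np.ones(len(s))]@R
    return c+d*((np.asarray(z)-c[2])/d[:,2])[:,None]
def keys(p,box):
    x0,y0,x1,y1=box
    hsv=cv2.cvtColor(p,cv2.COLOR_RGB2HSV)
    mk=((hsv[...,2]>190)&(hsv[...,1]<40)).astype(np.uint8)
    z=np.zeros_like(mk);z[y0:y1,x0:x1]=mk[y0:y1,x0:x1]
    n,l,s,c=cv2.connectedComponentsWithStats(z)
    return [(c[i],s[i]) for i in range(1,n) if s[i][4]>30], z
E
python3 - <<'E'
from h import *
for n,b in(("top",(235,235,355,280)),("scene",(250,240,390,310))):
    p=cv2.imread(f"pics/{n}0.png")[:,:,::-1].copy()
    k,z=keys(p,b);m=cams.camera_model(n)
    for c,s in k: print(n,c.round(1),s,ray(m,c,[.072])[0].round(4))
p,d=cams.camera("top")
k,z=keys(p,(235,235,355,280));m=cams.camera_model("top")
V=m["view"]
for c,s in k:
    x,y=c.round().astype(int);dd=np.median(d[y-3:y+4,x-3:x+4])
    s2=cv2.undistortPoints(c.reshape(1,1,2),m["intrinsics"],np.array([m["k1"],0,0,0.]))[0,0]
    print((V[:3,:3].T@(np.r_[s2,1]*dd-V[:3,3])).round(4))
P=np.array([ray(m,c,[.072])[0] for c,s in k]);P=P[np.argsort(-P[:,1])]
print(np.linalg.norm(np.diff(P,axis=0),axis=1))
dd=P[0]-P[3];print("yaw",np.arctan2(-dd[0],dd[1]))
for nm,b in {"tin":(242,293),"awl":(357,306),"hook":(288,299)}.items(): print(nm,ray(m,b,[.015])[0])
p=cv2.imread("pics/top0.png")[190:320,200:410];cv2.imwrite("pics/topz.png",cv2.resize(p,None,fx=3.8,fy=3.8,interpolation=2))
E
```

```text
scene [366.4 251.4] [357 245  20  14 142] [ 0.4815 -0.0593  0.072 ]
scene [337.5 263.9] [328 258  20  13 154] [ 4.918e-01 -2.000e-04  7.200e-02]
scene [307.2 277.3] [297 270  21  15 173] [0.5017 0.059  0.072 ]
scene [275.2 293.1] [266 286  20  15 177] [0.5085 0.1204 0.072 ]Traceback (most recent call last):
  File "<stdin>", line 13, in <module>
IndexError: too many indices for array: array is 1-dimensional, but 2 were indexed
```

```bash
sed -i 's/def keys(p,box)/def keys(p,box,th=190)/;s/>190/>th/' h.py
python3 - <<'E'
from h import *
p=cv2.imread("pics/top0.png")
print(p[243:262,252].max(1), p[251,238:268].max(1))
cv2.imwrite("pics/topz.png",cv2.resize(p[190:320,200:410],None,fx=3.8,fy=3.8,interpolation=2))
p,d=cams.camera("top");m=cams.camera_model("top");V=m["view"]
k,z=keys(p,(235,235,355,280),165)
P=[]
for c,s in k:
    x,y=c.round().astype(int);dd=np.median(d[y-3:y+4,x-3:x+4])
    s2=cv2.undistortPoints(c.reshape(1,1,2),m["intrinsics"],np.array([m["k1"],0,0,0.])).reshape(2)
    w=ray(m,c,[.072])[0];P.append(w);print(c.round(1),s,w.round(4),(V[:3,:3].T@(np.r_[s2,1]*dd-V[:3,3])).round(4))
P=np.array(P);P=P[np.argsort(-P[:,1])]
print(np.linalg.norm(np.diff(P,axis=0),axis=1))
dd=P[0]-P[-1];print("yaw",np.arctan2(-dd[0],dd[1]))
for nm,b in {"tin":(242,293),"awl":(357,306),"hook":(288,299)}.items(): print(nm,ray(m,b,[.015])[0])
E
```

```text
[109 136 165 166 158 167 166 166 167 166 167 167 165 168 168 166  72 116
  60] [ 55  55  55  56  55  56  54  89 138 164 166 166 167 167 167 166 165 166
 164 136  80  83  74  55  56  55  56  56  58  56]
[251.5 251.4] [247 245  10  14  95] [0.5133 0.1168 0.072 ] [0.5134 0.1171 0.0702]
[279.5 255.3] [275 249  10  14 100] [0.5035 0.058  0.072 ] [0.5034 0.0578 0.0742]
[307.7 259.5] [303 253  10  14 101] [ 0.4931 -0.0012  0.072 ] [ 0.493  -0.0012  0.0741]
[335.8 263.5] [331 257  10  14  99] [ 0.4832 -0.0602  0.072 ] [ 0.4832 -0.0602  0.0741]
[0.0596102  0.06007594 0.05986513]
yaw -0.16819239802151345
tin [0.42442423 0.14784656 0.015     ]
awl [ 0.38908116 -0.10615664  0.015     ]
hook [0.40847985 0.04631213 0.015     ]
```

View pics/topz.png

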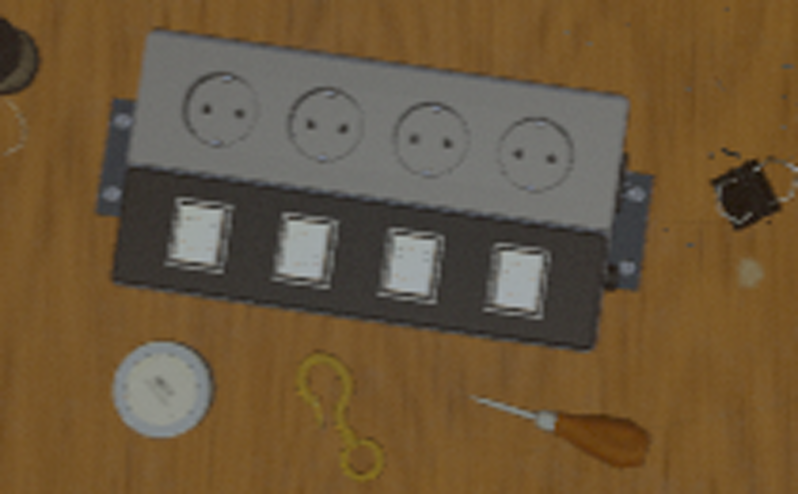

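Spacing is 59.6–60.1 mm, the row's yaw is −0.168 rad, and the heights are plausible. Depth suggests key_1 sits 4 mm lower than the rest, which tapping must confirm. I'll move over key_2 with the jaws shut and tool y along box x (turn +1.057).

```bash
python3 -m jog '[[[0.02,0.045,0],[0,0,0.1],0],[[0.02,0.045,0],[0,0,0.1],0],[[0.02,0.045,0],[0,0,0.1],0],[[0.02,0.045,0],[0,0,0.1],0],[[0.02,0.045,0],[0,0,0.1],0]]' 20
python3 -m jog '[[[0.02,0.045,0],[0,0,0.1],0],[[0.02,0.045,0],[0,0,0.1],0],[[0.02,0.045,0],[0,0,0.1],0],[[0.02,0.045,0],[0,0,0.1],0],[[0.02,0.045,0],[0,0,0.1],0]]'
```

```text
clock: 0.82
position: [0.3112, -0.3584, 0.248]
ee_rot: [0.91, 0.415, -0.001, -0.001]
ft_force: [0.4, 0.7, 1.3]
grip_width: -0.002
clock: 1.45
position: [0.413, -0.1254, 0.2483]
ee_rot: [0.774, 0.633, -0.002, 0.001]
ft_force: [0.2, -0.7, 0.2]
grip_width: 0.002
```

```bash
python3 -m jog '[[[0.018,0.0365,-0.02],[0,0,0.016],0],[[0.018,0.0365,-0.02],[0,0,0.016],0],[[0.018,0.0365,-0.025],[0,0,0],0],[[0.018,0.0365,-0.03],[0,0,0],0],[[0.018,0.0365,-0.03],[0,0,0],0]]'
python3 -m jog '[[[0,0,0],[0,0,0],0],[[0,0,0],[0,0,0],0]]'
python3 - <<'E'
from h import *
o=sensors.get_obs();print(o["position"],o["ee_rot"],o["ft_force"])
for n in("top","scene"):
    p,d=cams.camera(n);p=p[180:340,200:420] if n=="top" else p[170:340,190:430]
    cv2.imwrite(f"pics/{n}1.png",cv2.resize(p[:,:,::-1],None,fx=3.3,fy=3.3,interpolation=2))
E
```

```text
clock: 2.08
position: [0.5069, 0.0634, 0.1227]
ee_rot: [0.763, 0.646, 0.0, 0.004]
ft_force: [0.8, -1.6, 0.2]
grip_width: 0.002
clock: 2.33
position: [0.5059, 0.0663, 0.1204]
ee_rot: [0.761, 0.648, -0.0, 0.002]
ft_force: [-0.2, 0.8, 0.2]
grip_width: 0.002
[0.50589158 0.0663299  0.12042568] [ 7.61494408e-01  6.48168337e-01 -3.85306544e-04  1.98132007e-03] [-0.21950892  0.80558302  0.16647102]
```

View pics/scene1.png

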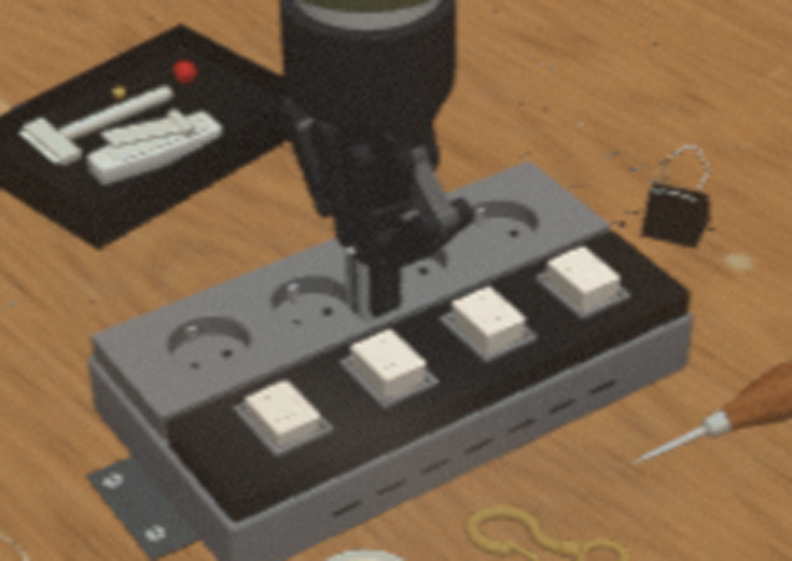

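The tip is shut and above key_2: tip at (380,310) and cap at (388,358) in the crop. Key_1's cap, at (283,412), looks lower than the others. Next I correct xy and descend to just above the key.

```bash
python3 -m jog '[[[-0.0024,-0.008,-0.01],[0,0,0],0],[[0,0,-0.01],[0,0,0],0],[[0,0,0],[0,0,0],0],[[0,0,0],[0,0,0],0]]'
python3 -m jog '[[[0,0,0],[0,0,0],0]]'
```

```text
clock: 2.92
position: [0.5036, 0.0545, 0.1005]
ee_rot: [0.763, 0.646, -0.0, 0.004]
ft_force: [0.4, -0.7, -0.5]
grip_width: 0.001
clock: 3.05
position: [0.5037, 0.0546, 0.1007]
ee_rot: [0.763, 0.646, 0.0, 0.004]
ft_force: [-0.6, -0.5, 0.1]
grip_width: -0.002
```

```bash
python3 -m jog '[[[0,0.003,-0.006],[0,0,0],0],[[0,0,0],[0,0,0],0]]'
python3 -m jog '[[[0,0,-0.0015],[0,0,0],0]]'
python3 -m jog '[[[0,0,-0.0015],[0,0,0],0]]'
python3 -m jog '[[[0,0,-0.001],[0,0,0],0]]'
```

```text
clock: 3.3
position: [0.5038, 0.0581, 0.0945]
ee_rot: [0.763, 0.646, 0.0, 0.004]
ft_force: [-0.1, -0.9, -0.2]
grip_width: -0.0
clock: 3.42
position: [0.5039, 0.0583, 0.093]
ee_rot: [0.763, 0.646, 0.0, 0.004]
ft_force: [0.7, 0.1, -1.4]
grip_width: -0.001
clock: 3.55
position: [0.504, 0.0583, 0.0914]
ee_rot: [0.763, 0.647, 0.0, 0.004]
ft_force: [-0.2, -0.3, 0.4]
grip_width: 0.0
clock: 3.68
position: [0.504, 0.0583, 0.0904]
ee_rot: [0.763, 0.647, 0.0, 0.004]
ft_force: [-1.2, -0.2, 3.2]
grip_width: -0.001
```

```bash
python3 -m jog '[[[0,0,-0.001],[0,0,0],0]]'
python3 -m jog '[[[0,0,-0.001],[0,0,0],0]]'
python3 -m jog '[[[0,0,0.015],[0,0,0],0],[[0.005,0.0295,0.004],[0,0,0],0],[[0.005,0.0295,0],[0,0,0],0],[[0,0,0],[0,0,0],0],[[0,0,0],[0,0,0],0]]'
```

```text
clock: 3.8
position: [0.504, 0.0583, 0.0895]
ee_rot: [0.763, 0.647, 0.0, 0.004]
ft_force: [-1.3, 1.0, 3.6]
grip_width: -0.003
clock: 3.92
position: [0.504, 0.0583, 0.0886]
ee_rot: [0.763, 0.647, 0.0, 0.004]
ft_force: [-1.6, -0.6, 4.3]
grip_width: 0.002
clock: 4.55
position: [0.5153, 0.1178, 0.1116]
ee_rot: [0.764, 0.646, 0.001, 0.005]
ft_force: [0.6, -0.3, -0.3]
grip_width: -0.002
```

Key_2 touches at TCP z ≈ 0.091 and yields 2.4 mm at 4.3 N, about 1 N/mm, so it is up. Now key_1.

```bash
python3 -m jog '[[[-0.001,0,-0.009],[0,0,0],0],[[0,0,-0.006],[0,0,0],0],[[0,0,0],[0,0,0],0]]'
python3 -m jog '[[[0,0,0],[0,0,0],0]]'
```

```text
clock: 4.92
position: [0.514, 0.1154, 0.0954]
ee_rot: [0.764, 0.645, 0.001, 0.005]
ft_force: [-0.1, 1.1, 0.6]
grip_width: -0.003
clock: 5.05
position: [0.514, 0.1152, 0.0953]
ee_rot: [0.765, 0.645, 0.001, 0.005]
ft_force: [0.3, -0.1, -0.1]
grip_width: -0.001
```

```bash
python3 -m jog '[[[0,0.0015,-0.003],[0,0,0],0]]'
python3 -m jog '[[[0,0,-0.002],[0,0,0],0]]'
python3 -m jog '[[[0,0,-0.0015],[0,0,0],0]]'
python3 -m jog '[[[0,0,-0.001],[0,0,0],0]]'
python3 -m jog '[[[0,0,-0.001],[0,0,0],0]]'
```

```text
clock: 5.18
position: [0.5142, 0.1166, 0.0924]
ee_rot: [0.765, 0.644, 0.001, 0.005]
ft_force: [0.7, 0.4, 0.6]
grip_width: 0.001
clock: 5.3
position: [0.5142, 0.1168, 0.0902]
ee_rot: [0.765, 0.645, 0.001, 0.005]
ft_force: [0.3, -0.0, 0.4]
grip_width: 0.001
clock: 5.42
position: [0.5142, 0.1168, 0.0886]
ee_rot: [0.765, 0.645, 0.001, 0.005]
ft_force: [1.1, 0.1, -0.6]
grip_width: 0.0
clock: 5.55
position: [0.5142, 0.1169, 0.0875]
ee_rot: [0.765, 0.645, 0.001, 0.005]
ft_force: [-1.1, -0.7, 1.7]
grip_width: -0.004
clock: 5.68
position: [0.5142, 0.1169, 0.0867]
ee_rot: [0.764, 0.645, 0.001, 0.005]
ft_force: [-1.8, -0.8, 6.8]
grip_width: -0.0
```

Key_1 touches about 4 mm lower (0.087) and is stiff: 6.8 N within 0.6 mm. It is the latched key, so I press it through to the stop, which should be TCP z ≈ 0.0815.

```bash
python3 -m jog '[[[0,0,-0.002],[0,0,0],0],[[0,0,-0.0015],[0,0,0],0]]'
python3 -m jog '[[[0,0,-0.0015],[0,0,0],0]]'
python3 -m jog '[[[0,0,-0.001],[0,0,0],0]]'
```

```text
clock: 5.92
position: [0.5142, 0.1169, 0.0841]
ee_rot: [0.764, 0.645, 0.001, 0.006]
ft_force: [-3.2, -0.5, 8.9]
grip_width: -0.002
clock: 6.05
position: [0.5142, 0.1169, 0.0831]
ee_rot: [0.765, 0.645, 0.0, 0.006]
ft_force: [-4.8, -1.3, 10.2]
grip_width: 0.003
clock: 6.18
position: [0.5143, 0.117, 0.0828]
ee_rot: [0.765, 0.645, 0.0, 0.006]
ft_force: [-5.1, -1.1, 10.2]
grip_width: -0.0
```

```bash
python3 -m jog '[[[0,0,-0.003],[0,0,0],0]]'
python3 -m jog '[[[0,0,0.005],[0,0,0],0],[[0,0,0.01],[0,0,0],0],[[0,0,0.015],[0,0,0],0],[[0,0,0],[0,0,0],0]]'
```

```text
clock: 6.3
position: [0.5145, 0.117, 0.0812]
ee_rot: [0.765, 0.645, 0.0, 0.007]
ft_force: [-15.6, -4.5, 40.4]
grip_width: 0.003
clock: 6.8
position: [0.5148, 0.1172, 0.1138]
ee_rot: [0.764, 0.645, 0.0, 0.007]
ft_force: [0.2, -0.8, -0.3]
grip_width: 0.0
```

It reached the stop (40 N for an instant on the fingertips). Next I check its height by a light tap, then by camera.

```bash
python3 -m jog '[[[0,0,-0.012],[0,0,0],0],[[0,0,-0.006],[0,0,0],0],[[0,0,0],[0,0,0],0]]'
python3 -m jog '[[[0,0,-0.0025],[0,0,0],0]]'
python3 -m jog '[[[0,0,-0.0015],[0,0,0],0]]'
python3 -m jog '[[[0,0,-0.001],[0,0,0],0]]'
```

```text
clock: 7.18
position: [0.5141, 0.1167, 0.0933]
ee_rot: [0.765, 0.644, -0.0, 0.007]
ft_force: [-0.3, -1.1, -0.3]
grip_width: -0.001
clock: 7.3
position: [0.5141, 0.1168, 0.0906]
ee_rot: [0.765, 0.645, -0.0, 0.006]
ft_force: [1.0, -0.7, 2.8]
grip_width: 0.0
clock: 7.42
position: [0.5142, 0.1169, 0.0891]
ee_rot: [0.765, 0.645, -0.0, 0.006]
ft_force: [-1.4, -1.7, 3.8]
grip_width: 0.001
clock: 7.55
position: [0.5142, 0.1169, 0.0883]
ee_rot: [0.765, 0.645, -0.0, 0.007]
ft_force: [-2.8, -1.3, 5.2]
grip_width: -0.003
```

Key_1 now touches at 0.091 and yields, so it is up. I retreat clear of it and look.

```bash
python3 -m jog '[[[0,0,0.02],[0,0,0],0],[[0,0,0.04],[0,0,0],0],[[0,0,0.05],[0,0,0],0],[[-0.02,-0.05,0.03],[0,0,0],0],[[-0.02,-0.05,0],[0,0,0],0]]'
python3 -m jog '[[[-0.02,-0.05,0],[0,0,0],0],[[-0.02,-0.05,0],[0,0,0],0],[[-0.02,-0.05,0],[0,0,0],0],[[-0.02,-0.05,0],[0,0,0],0],[[-0.02,-0.05,0],[0,0,0],0]]'
python3 -m jog '[[[-0.02,-0.05,0],[0,0,0],0],[[0,0,0],[0,0,0],0],[[0,0,0],[0,0,0],0]]'
python3 - <<'E'
from h import *
p,d=cams.camera("top");m=cams.camera_model("top");V=m["view"]
for c in ((251.5,251.4),(279.5,255.3),(307.7,259.5),(335.8,263.5)):
    x,y=np.round(c).astype(int);dd=np.median(d[y-3:y+4,x-3:x+4])
    s2=cv2.undistortPoints(np.array(c).reshape(1,1,2),m["intrinsics"],np.array([m["k1"],0,0,0.])).reshape(2)
    print((V[:3,:3].T@(np.r_[s2,1]*dd-V[:3,3])).round(4))
cv2.imwrite("pics/top2.png",p[:,:,::-1])
p,d=cams.camera("scene");cv2.imwrite("pics/scene2.png",p[:,:,::-1])
a=cv2.imread("pics/top0.png")[190:330,180:410];b=cv2.imread("pics/top2.png")[190:330,180:410]
cv2.imwrite("pics/cmp.png",cv2.resize(np.vstack([a,b]),None,fx=2.1,fy=2.1))
o=sensors.get_obs();print(o["position"],o["ft_force"],o["joint_velocities"].round(3),o["clock"])
E
```

```text
clock: 8.18
position: [0.4734, 0.02, 0.2376]
ee_rot: [0.761, 0.648, 0.002, 0.007]
ft_force: [-0.1, -2.0, 0.0]
grip_width: -0.001
clock: 8.8
position: [0.3706, -0.2358, 0.2462]
ee_rot: [0.76, 0.65, 0.005, 0.012]
ft_force: [1.4, -0.5, 0.1]
grip_width: 0.001
clock: 9.18
position: [0.3488, -0.2895, 0.2499]
ee_rot: [0.761, 0.648, 0.005, 0.014]
ft_force: [-0.2, -0.8, -0.3]
grip_width: -0.002
[0.5132 0.1166 0.0736]
[0.5034 0.0579 0.0743]
[ 0.4931 -0.0012  0.0736]
[ 0.4832 -0.0601  0.0739]
[ 0.34881888 -0.28942234  0.24961317] [-0.4018123   0.95395864  0.18293922] [-0.009  0.004 -0.002  0.007  0.002 -0.004 -0.001] 9.275
```

View pics/cmp.png

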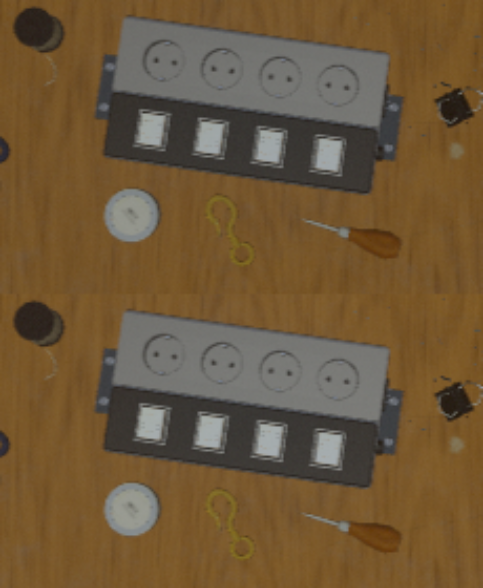

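View pics/scene2.png

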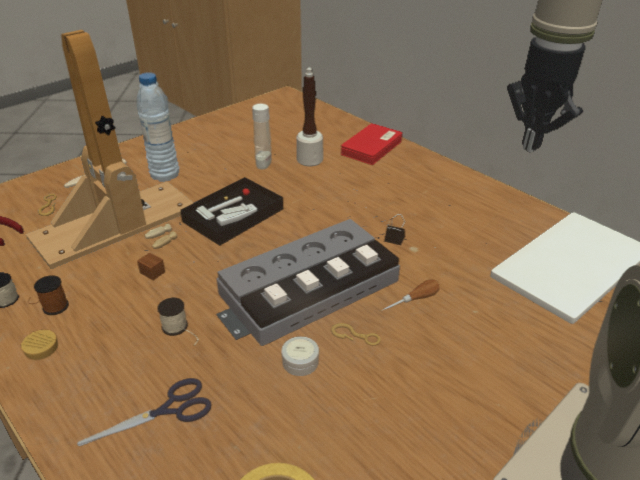

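The before and after crops match: the bystanders are unmoved and the gripper, at (540,110) in the scene view, is clear. All four keys now read 73.6–74.3 mm by depth, where key_1 read 70.2 mm before. I hand in.

```bash
python3 -c "
from workcell import manip
print(manip.hand_in())"
```

```text
the job is handed in; nothing more can be done
None
```

The latched key was key_1, the leftmost. I pressed it to its stop and it sprang up; the job is handed in, and no verdict is reported.

- **Finding it:** key_1 touched about 4 mm lower than key_2 and was stiff, 6.8 N within about 0.6 mm. Key_2 yielded at about 1 N/mm, so it was up. I did not tap key_3 or key_4. I judged them up from camera depth alone, where they read level with key_2.
- **Pressing it:** I pressed key_1 to about 9.5 mm below its up position and released it. A second light tap met it at the height where key_2 touches, and it yielded like an up key.
- **Last checks:** camera depth puts all four caps at 73.6–74.3 mm. That is about 2 mm above the nominal 72 mm, within calibration error, and the caps are level with each other. Key_1 read 70.2 mm before. The small things around the box look unmoved, and the arm stands clear, touching nothing.
- **Possible concern:** at the stop the wrist force touched 40.4 N for an instant. It came through the fingertips, not the arm or gripper body that the 40 N limit names, and it is well under the 120 N wrist limit.

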